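# Refit the filter unit's access cover and hold it against its gasket

## Task

Close up the white air-filter unit: pick up its loose aluminium cover, seat it in the recess on top of the unit with the yellow fastener at the end that has the red mark and the brass receptacle, and only then turn the fastener clockwise about a quarter turn until the slot on its wing lines up with the two red marks on the cover. Then press the cover down until it is fully home against the frame, its top flush with the rim, and finish while still holding it pressed there; do not let go. Leave the other things on the table where they are.

Things in the scene. Friction and masses are not known exactly. Their poses are not given: they have to be found in the camera images.
- cover: loose aluminium plate, 108 (x) by 208 (y) by 10 mm, about 0.35 kg, lying flat at the right of the unit, turned at most 0.7 rad from the unit's heading. Origin: centre of its underside; z up. On top: black pull bar across the middle (x), yellow wing fastener at y = +78 mm, two red marks at x = 0, y = 78 +/- 23 mm: the line of the marks is the cover's y axis
- cover_bar (a point): middle of the black pull bar of the cover, 34 mm above the cover's underside. The bar: 62 mm long along the cover's x, 12 mm thick (y), solid from 24 to 44 mm above the underside, a post under each end, open gap between. Grip it across its 12 mm, fingers closing along the cover's y; its top is a good place to press. Axes as the cover's
- fastener_axis (a point): point on the turning axis of the yellow wing fastener, at mid-height of the wing, 29 mm above the cover's underside. The wing is 34 mm long, 12 mm thick, from 15 to 38 mm above the underside, with a black slot line along its top. Axes as the cover's; they do not turn with the wing
- fastener (a joint): angle of the fastener, rad, growing clockwise seen from above. At 0 (a stop) wing and slot lie along the cover's x axis; at 1.571 along its y axis, in line with the two red marks = locked. It starts between 0.1 and 0.5, stays where it is left (friction about 0.05 N m) and can be overturned: far stop at 2.0
- filter_unit: white fixed box, 150 (x) by 250 (y) by 70 mm, blue cartridge inside. Origin: centre of underside, z up. Recess in top 115 by 215 mm, 3.5 mm play round the cover; its floor, the frame ledge, at 60 mm. A sprung black gasket stands 4 mm above the ledge: a cover laid in has its underside at 64 mm; about 10 N presses it onto the ledge (60 mm, top flush with the rim); let go, it rises again
- receptacle (a point): point on the filter unit at the height of the ledge, above the brass receptacle, 78 mm from the unit's origin along its +y axis, at the end with the red mark on the rim; the fastener's axis belongs right above it. Axes as the unit's. The big roundness tester stands close behind the straight way from the cover to here
- ring_gauge: bystander, to be left alone: plain grey steel ring, 66 mm across, 22 mm high, lying at the back of the table; origin centre of its underside
- plug_gauge: bystander, to be left alone: upright grey steel plug, 25 mm across, 64 mm high, at the back; origin centre of its underside
- oil_pot: bystander, to be left alone: small tan pot with a spout, 42 mm across, 86 mm high, at the left; origin centre of its underside
- screwdriver: bystander, to be left alone: screwdriver with red handle, 183 mm long, lying at the left; origin centre of its underside
- flange_part: bystander, to be left alone: grey turned flange, 60 mm across, 32 mm high, at the right; origin centre of its underside
- bearing_race: bystander, to be left alone: grey ring, 52 mm across, 15 mm high, at the right; origin centre of its underside

How it is judged:
By the outcome, as a careful person would: the job done as asked, in the order asked, and still so for the second after the job is handed in, while the arm keeps its last pose, push and grip.
It also fails if it takes over 58 s, if anything falls off the work surface, if the arm or the gripper's body presses on something with over 40 N, if the wrist force passes 120 N, or if a joint passes its speed limit or range.

## Robot

A 7-joint arm with a two-finger parallel gripper is mounted at the origin on a cart in front of the work surface, level with it; the furniture and walls round the work are solid. World frame = base frame: x ahead of the robot, y to its left, z up, the work surface at z = 0. Lengths are in m, angles in rad, forces in N, time in s.
With the tool pointing down it reaches from about 0.425 to 0.95 m from the base axis. Payload 4.7 kg.
Tool frame: the origin (TCP) lies on the centre line of the jaws, within the pads' length; the fingertips stand 11 mm ahead of it and the grasp point (between the pads) lies 8 mm behind it (bot.finger_overhang is the distance from the TCP to the fingertips, in m); z points along the fingers, y is the line along which they close (so a half turn about z gives the same grasp; the last joint's range is limited). The gripper opens to 85 mm and grips with 20 to 120 N. Pads are 22 mm wide; open, the fingers measure 114 mm over their backs; the gripper's body (76 mm by 85 mm) begins 54 mm behind the grasp point. The pads swing forward as they close: fully open they stand 13 mm farther back than shut.
Start: joints at [1.211, 0.469, -0.049, 1.532, 0.024, 1.141, -0.082], TCP at [0.219, -0.638, 0.206] pointing down, gripper open.
Joint ranges: [-2.59, 2.59], [-0.33, 1.99], [-1.39, 1.29], [0.1, 2.45], [-1.04, 4.18], [0.21, 1.99], [-2.66, 2.66]. Speed limits (rad/s): [2.57, 2.57, 3.14, 3.14, 3.14, 3.14, 3.14].

## Interface

Orientations are given as [roll, pitch, yaw] about the fixed x, y, z axes, in that order (R = Rz(yaw) Ry(pitch) Rx(roll)).
In Python, from workcell import bot gives the robot as it stands. The module is installed in compiled form; this text tells all that it offers.
- The arm moves only by the shell command python3 -m jog 'ROWS' [OPENING] [FORCE]. ROWS is JSON, a list of rows, each a list of 2 entries, a list of its own where there are three numbers: the shift along the world's x, y, z normalised to -1 to 1, where 1 is 0.15 m, then the turn about the world's z normalised to -1 to 1, where 1 is 30 degrees. In form: [[[tx, ty, tz], turn], ...]. A call has exactly 8 rows; each row is the pose to reach, as a shift and turn from the pose commanded when the call began; what a row does not reach only later rows make up. A row lasts 1/12 s, in which the tool goes at most 41.7 mm and 7.16 degrees, less where a joint would pass 70% of its speed; a pose out of reach is approached as far as the arm can. A call with a number of a shift or a turn outside -1 to 1 is refused whole. A call with a gripper value outside its range is refused whole. OPENING is the gripper command: -1 is shut, 1 is fully open, values between are in proportion, set as the call begins (- or left out, the last holds). The fingers move at their own pace and stop on an object; FORCE is the grip in N (left out, the last holds). Time passes only in rows, so rows that repeat a pose let the fingers close, or fill a call up. It gives the time, the measured TCP pose, the force, the opening and the grip force at its end, in the units of the state.
- bot.sense(): the state, without advancing time (a new reading comes with each control period).
- bot.snapshot(name): name is "scene" or "top" or "wrist"; returns a dict with "pixels" (400x640x3 uint8, red, green, blue), "camera_matrix" (3x3 intrinsics, pixels), "origin" and "attitude" of the camera in the world. Camera axes: x right, y down, z forward; pixel columns grow to the right and rows downward; lengths in m; the calibration is good to about 2 mm. A picture is of the moment at which its call begins. There is no depth.
- bot.job_done(): hands the job in; it is judged then, once.
The state is a dict: "t": time; "joint_pos": joint angles; "qvel": joint speeds; "joint_efforts": joint torques, N m; "ee_pos": TCP position; "tool_rot": TCP orientation; "contact_force": force on the tool from outside, world axes, zero at the start; "moment": the same for the moment, N m; "opening": finger opening in m; "grasp_force": force on a finger pad.
Only numpy, scipy, OpenCV 4.12 (cv2) and the standard library are available. Lean on these libraries where they do the work, as an engineer would, in place of code of your own. Each camera call takes 0.05 s, during which the arm holds its last target. There are 200 camera calls.

## Working session

There is one attempt and no reset: what is moved stays moved. The work goes in short steps, Python scripts to look and compute and a shell command to move; the robot and the scene stay as the last step left them, time stands still between calls to the robot, and variables do not carry over. Pictures are saved under pics/ and viewed, at most 10 in all, crops included, and the job is handed in when it is done.

```bash
mkdir -p pics; cat > h.py <<'E'
import numpy as np, cv2
from workcell import bot
def snap(n,f=None):
    s=bot.snapshot(n)
    if f: cv2.imwrite('pics/'+f,cv2.cvtColor(np.asarray(s['pixels']),cv2.COLOR_RGB2BGR))
    return s
def att(s):
    A=np.array(s['attitude'],float)
    if A.shape==(3,3): return A
    from scipy.spatial.transform import Rotation as R
    return R.from_euler('xyz',A).as_matrix() if A.size==3 else R.from_quat(A).as_matrix()
def ray(s,u,v):
    d=att(s)@np.linalg.inv(np.array(s['camera_matrix']))@np.array([u,v,1.]); return np.array(s['origin'],float),d
def onz(s,u,v,z):
    o,d=ray(s,u,v); return o+d*(z-o[2])/d[2]
def proj(s,p):
    q=np.array(s['camera_matrix'])@att(s).T@(np.array(p)-np.array(s['origin'])); return q[:2]/q[2]
def tri(r1,r2):
    (a,d),(b,e)=r1,r2; d=d/np.linalg.norm(d); e=e/np.linalg.norm(e)
    t=np.linalg.lstsq(np.c_[d,-e],b-a,rcond=None)[0]; p=a+d*t[0]; q=b+e*t[1]
    return (p+q)/2,np.linalg.norm(p-q)
def hsv(s): return cv2.cvtColor(np.asarray(s['pixels']),cv2.COLOR_RGB2HSV)
def blobs(m,amin=20):
    n,l,st,c=cv2.connectedComponentsWithStats(m.astype(np.uint8))
    return [(st[i,4],c[i].round(1).tolist(),st[i,:4].tolist()) for i in range(1,n) if st[i,4]>=amin]
E
python3 - <<'E'
from h import *
a=snap('top','top.png');b=snap('scene','scene.png');c=snap('wrist','wrist.png')
for s in(a,b,c): print(s['camera_matrix'],s['origin'],s['attitude'])
for n,s in zip('tsw',(a,b,c)):
    h=hsv(s); 
    print(n,'yel',blobs((abs(h[...,0].astype(int)-27)<7)&(h[...,1]>140)&(h[...,2]>90)))
    print(n,'red',blobs(((h[...,0]<8)|(h[...,0]>172))&(h[...,1]>140)&(h[...,2]>70),6))
print(bot.sense())
E
```

```text
[[479.17093209   0.         321.63739826]
 [  0.         479.17093209 200.63479058]
 [  0.           0.           1.        ]] [ 0.29655167 -0.07880009  1.88208053] [-2.99494951  0.00343327 -1.57069283]
[[459.95328873   0.         322.98072806]
 [  0.         459.95328873 202.03790814]
 [  0.           0.           1.        ]] [-0.32961843  0.62685484  1.0940318 ] [-2.32080703 -0.00861588 -2.20729725]
[[351.33917012   0.         320.79316549]
 [  0.         351.33917012 202.82608577]
 [  0.           0.           1.        ]] [ 0.28850608 -0.61450201  0.3729814 ] [ 2.84643073e+00  1.67098584e-03 -1.23934791e+00]
t yel []
t red [(np.int32(16), [163.8, 187.9], [161, 187, 6, 3]), (np.int32(6), [534.3, 197.2], [534, 195, 2, 5]), (np.int32(104), [53.3, 218.9], [47, 210, 14, 19]), (np.int32(61), [198.4, 244.6], [192, 242, 15, 6]), (np.int32(16), [210.4, 243.6], [208, 242, 5, 4])]
s yel []
s red [(np.int32(39), [156.4, 222.8], [153, 220, 8, 7]), (np.int32(194), [229.5, 308.7], [217, 300, 27, 19])]
w yel []
w red []
{'t': 0.15, 'joint_pos': array([ 1.21111111,  0.46927095, -0.04860038,  1.5333992 ,  0.02412478,
        1.14098271, -0.08230498]), 'qvel': array([ 0.00060478, -0.00171504,  0.00036087, -0.00354972,  0.00088374,
        0.00071781, -0.00074658]), 'joint_efforts': array([ 2.05302099e-04, -5.10764837e+01, -4.68566339e-02, -2.37976474e+01,
        1.07705020e-02,  5.40171575e-03,  1.76267440e-05]), 'ee_pos': array([ 0.21909106, -0.63795866,  0.20480119]), 'tool_rot': array([-3.14012026e+00,  6.45675726e-05,  3.30820633e-01]), 'contact_force': array([-0.98959677,  1.02048807, -0.10906817]), 'moment': array([-0.00973438,  0.00668893, -0.03101646]), 'grasp_force': 0.0, 'opening': 0.08549221675402133}
```

View pics/top.png

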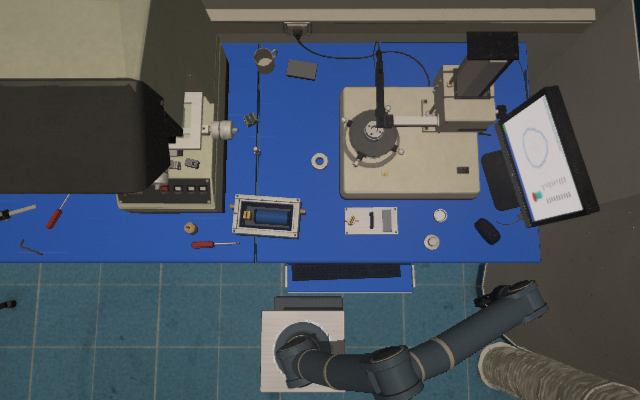

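View pics/scene.png

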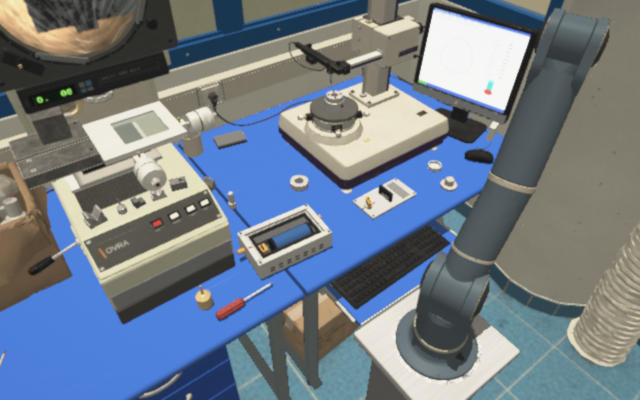

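The top view shows the unit at about (267,216), the cover at (371,221) with its fastener toward the left (352,220), and the tester behind the cover. I'll enlarge both.

```bash
python3 - <<'E'
from h import *
a=cv2.imread('pics/top.png');b=cv2.imread('pics/scene.png')
A=cv2.resize(a[190:245,225:405],None,fx=4.4,fy=4.4,interpolation=cv2.INTER_CUBIC)
B=cv2.resize(b[175:285,230:430],None,fx=3.2,fy=3.2,interpolation=cv2.INTER_CUBIC)
W=np.zeros((A.shape[0]+B.shape[0],800,3),np.uint8);W[:A.shape[0],:A.shape[1]]=A;W[A.shape[0]:,:B.shape[1]]=B
print(A.shape,W.shape);cv2.imwrite('pics/crop1.png',W[:600])
s=bot.snapshot('top');print(onz(s,371,221,.03),onz(s,267,216,.07),onz(s,340,198,0.05), onz(s,440,215,0.02), onz(s,432,241,0.03))
E
```

```text
(242, 792, 3) (594, 800, 3)
[ 0.49013118 -0.26401756  0.03      ] [0.50516899 0.1354066  0.07      ] [ 0.57742929 -0.14350004  0.05      ] [ 0.51465942 -0.53489827  0.02      ] [ 0.41259956 -0.49799815  0.03      ]
```

View pics/crop1.png

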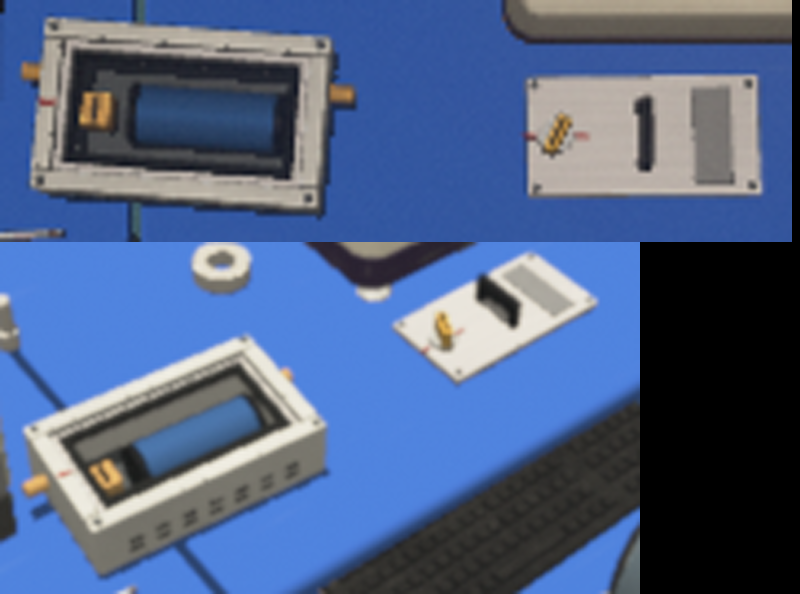

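The crop shows the red rim mark and brass receptacle on the unit's left (+y) end, and the cover's fastener on the left as well, so both headings are near 0. I'll move above the cover with tool yaw near pi, which keeps the camera on the robot side and clear of the tester, and measure from there.

```bash
python3 -m jog '[[[0.03,0.05,0.05],0.11],[[0.07,0.1,0.1],0.22],[[0.11,0.15,0.1],0.33],[[0.15,0.2,0.1],0.45],[[0.19,0.26,0.1],0.56],[[0.22,0.31,0.1],0.67],[[0.26,0.36,0.1],0.78],[[0.3,0.41,0.1],0.9]]' 1 40
python3 -m jog '[[[0.03,0.05,0],0.11],[[0.07,0.1,0],0.22],[[0.11,0.15,0],0.33],[[0.15,0.2,0],0.45],[[0.19,0.26,0],0.56],[[0.22,0.31,0],0.67],[[0.26,0.36,0],0.78],[[0.3,0.41,0],0.9]]'
```

```text
t: 0.87
ee_pos: [0.2643, -0.5764, 0.2204]
tool_rot: [-3.141, -0.0, 0.805]
contact_force: [0.6, 0.1, 0.4]
opening: 0.0852
grasp_force: 0.0
t: 1.53
ee_pos: [0.3093, -0.5149, 0.2204]
tool_rot: [-3.141, -0.0, 1.276]
contact_force: [0.7, -0.4, -0.1]
opening: 0.0857
grasp_force: 0.0
```

```bash
python3 -m jog '[[[0.03,0.05,0],0.11],[[0.07,0.1,0],0.22],[[0.11,0.15,0],0.33],[[0.15,0.2,0],0.45],[[0.19,0.26,0],0.56],[[0.22,0.31,0],0.67],[[0.26,0.36,0],0.78],[[0.3,0.41,0],0.9]]'
python3 -m jog '[[[0.03,0.05,0],0.11],[[0.07,0.1,0],0.22],[[0.11,0.15,0],0.33],[[0.15,0.2,0],0.45],[[0.19,0.26,0],0.56],[[0.22,0.31,0],0.67],[[0.26,0.36,0],0.78],[[0.3,0.41,0],0.9]]'
python3 -m jog '[[[0.03,0.05,0],0.11],[[0.07,0.1,0],0.22],[[0.11,0.15,0],0.33],[[0.15,0.2,0],0.45],[[0.19,0.26,0],0.56],[[0.22,0.31,0],0.67],[[0.26,0.36,0],0.78],[[0.3,0.41,0],0.9]]'
python3 -m jog '[[[0.03,0.05,0],0.11],[[0.07,0.1,0],0.22],[[0.11,0.15,0],0.33],[[0.15,0.2,0],0.45],[[0.19,0.26,0],0.56],[[0.25,0.38,0],0.67],[[0.3,0.42,0],0.8],[[0.3,0.42,0],0.86]]'
python3 - <<'E'
from h import *
s=snap('wrist','w1.png');print(s['origin'],s['attitude'],bot.sense()['ee_pos'],bot.sense()['joint_pos'])
np.save('w1.npy',s,allow_pickle=True)
h=hsv(s)
print('yel',blobs((abs(h[...,0].astype(int)-24)<8)&(h[...,1]>120)&(h[...,2]>90)))
print('red',blobs(((h[...,0]<8)|(h[...,0]>172))&(h[...,1]>100)&(h[...,2]>70),6))
E
```

```text
t: 2.2
ee_pos: [0.3543, -0.4534, 0.2205]
tool_rot: [-3.141, -0.0, 1.747]
contact_force: [-0.3, -1.0, 0.3]
opening: 0.0854
grasp_force: 0.0
t: 2.87
ee_pos: [0.3993, -0.392, 0.2205]
tool_rot: [-3.141, -0.0, 2.219]
contact_force: [0.7, 0.5, -0.3]
opening: 0.0852
grasp_force: 0.0
t: 3.53
ee_pos: [0.4443, -0.3305, 0.2205]
tool_rot: [-3.142, -0.0, 2.69]
contact_force: [-1.1, 1.3, -0.5]
opening: 0.0854
grasp_force: 0.0
t: 4.2
ee_pos: [0.4913, -0.2642, 0.2209]
tool_rot: [3.14, 0.001, -3.137]
contact_force: [0.0, -0.0, 1.0]
opening: 0.0853
grasp_force: 0.0
[ 0.4160831  -0.26519186  0.3891449 ] [ 2.84495887e+00 -1.44162377e-03  1.57557534e+00] [ 0.49046644 -0.26541267  0.22073527] [ 1.02124097  0.35874041 -0.76453756  1.76505566  0.27129667  1.12658252
  1.74401437]
yel [(np.int32(464), [393.6, 173.2], [382, 157, 26, 34]), (np.int32(393), [573.3, 208.0], [559, 201, 30, 16])]
red [(np.int32(21), [411.0, 169.9], [407, 169, 9, 3]), (np.int32(19), [368.7, 170.5], [364, 170, 10, 2])]
```

View pics/w1.png

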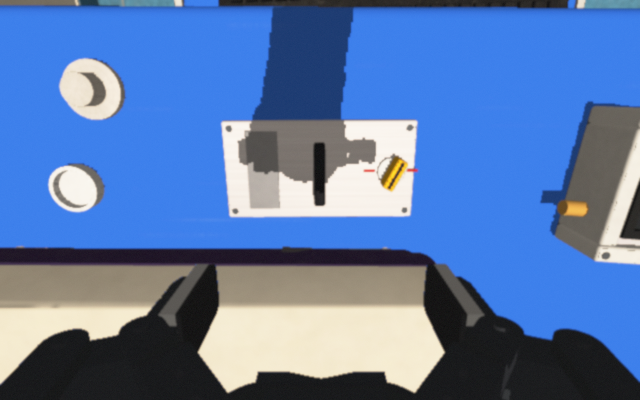

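The wrist view shows the plate with corners near (222,121), (416,121), (411,216) and (228,216). The bar is at x=320, rows 143–205, the red marks are at (369,170) and (411,170), and the wing is at (394,173). I'll take a second, lower view and triangulate.

```bash
python3 -m jog '[[[0,0,-0.06],0],[[0,0,-0.13],0],[[0,0,-0.19],0],[[0,0,-0.25],0],[[0,0,-0.32],0],[[0,0,-0.38],0],[[0,0,-0.4],0],[[0,0,-0.4],0]]'
cat >> h.py <<'E'
def quad(s,seed):
    h=hsv(s); m=(h[...,1]<110).astype(np.uint8)
    n,l,st,c=cv2.connectedComponentsWithStats(m)
    mm=(l==l[seed[1],seed[0]]).astype(np.uint8)
    cs,_=cv2.findContours(mm,cv2.RETR_EXTERNAL,cv2.CHAIN_APPROX_NONE); k=cv2.convexHull(max(cs,key=cv2.contourArea))
    q=cv2.approxPolyDP(k,0.03*cv2.arcLength(k,True),True)[:,0].astype(float)
    # refine: fit lines to contour points
    pts=max(cs,key=cv2.contourArea)[:,0].astype(float); L=[]
    for i in range(len(q)):
        a,b=q[i],q[(i+1)%len(q)]; d=(b-a)/np.linalg.norm(b-a); t=(pts-a)@d; e=abs((pts-a)@np.array([-d[1],d[0]]))
        p=pts[(e<3)&(t>.1*np.linalg.norm(b-a))&(t<.9*np.linalg.norm(b-a))]
        vx,vy,x,y=cv2.fitLine(p.astype(np.float32),cv2.DIST_HUBER,0,.01,.01).ravel(); L.append(np.cross([x,y,1],[x+vx,y+vy,1]))
    o=[]
    for i in range(len(q)): r=np.cross(L[i-1],L[i]); o.append(r[:2]/r[2])
    return np.array(o)
E
python3 - <<'E'
from h import *
a=np.load('w1.npy',allow_pickle=True).item(); b=snap('wrist','w2.png'); np.save('w2.npy',b)
def feats(s,seed):
    h=hsv(s)
    q=quad(s,seed); i=np.argsort(np.arctan2(*(q-q.mean(0)).T[::-1])); q=q[i]
    x0,y0=q.min(0).astype(int)+5; x1,y1=q.max(0).astype(int)-5
    dk=(h[...,2]<55); w=np.zeros_like(dk); w[y0:y1,x0:x1]=1
    bar=max(blobs(dk&w)); red=[x for x in blobs(((h[...,0]<8)|(h[...,0]>172))&(h[...,1]>100)&(h[...,2]>70),6)]
    yel=max(blobs((abs(h[...,0].astype(int)-24)<8)&(h[...,1]>120)&w))
    return q,bar,red,yel
f=feats(a,(300,165)); print(f)
p=proj(b,onz(a,300,165,.01)).astype(int); g=feats(b,p); print(p,g)
for i in range(len(f[0])):
    print('corner',tri(ray(a,*f[0][i]),ray(b,*g[0][i])), onz(b,*g[0][i],.010).round(4))
print(onz(a,*f[0].mean(0),.01))
for r in g[2]: print('red',onz(b,*r[1],.010))
for s,k in((a,f),(b,g)):
    x,y,w,hh=k[1][2]; print('bar bbox centre@.044', onz(s,x+w/2-.5,y+hh/2-.5,.044))
print('yel',onz(a,*f[3][1],.035),onz(b,*g[3][1],.035))
E
```

```text
t: 4.92
ee_pos: [0.4886, -0.2677, 0.1593]
tool_rot: [3.14, -0.002, 3.137]
contact_force: [0.1, -0.0, -0.1]
opening: 0.0853
grasp_force: 0.0
(array([[220.69951873, 120.41548272],
       [417.11858772, 118.89290075],
       [409.99007086, 216.        ],
       [229.0166264 , 216.        ]]), (np.int32(621), [319.0, 172.0], [314, 143, 11, 62]), [(np.int32(21), [411.0, 169.9], [407, 169, 9, 3]), (np.int32(19), [368.7, 170.5], [364, 170, 10, 2])], (np.int32(466), [393.6, 173.1], [382, 157, 26, 34]))
[300 181] (array([[205.82385533, 128.82313291],
       [438.34718359, 126.42097376],
       [429.40703369, 238.43518792],
       [217.95119975, 241.43616343]]), (np.int32(896), [323.0, 190.2], [317, 155, 13, 74]), [(np.int32(31), [431.4, 185.7], [427, 184, 11, 4]), (np.int32(26), [381.2, 186.6], [376, 186, 12, 3])], (np.int32(705), [411.2, 190.5], [396, 171, 33, 41]))
corner (array([ 0.44183515, -0.37191986,  0.00310034]), np.float64(0.0007641679272253245)) [ 0.4409 -0.3699  0.01  ]
corner (array([ 0.43953475, -0.16272135,  0.00796845]), np.float64(0.00045905282180709345)) [ 0.4396 -0.1635  0.01  ]
corner (array([ 0.54892609, -0.1606331 ,  0.00485089]), np.float64(0.00033462159029150156)) [ 0.5467 -0.1622  0.01  ]
corner (array([ 0.54559046, -0.36642451,  0.0176548 ]), np.float64(0.0005025266265412289)) [ 0.549  -0.3686  0.01  ]
[ 0.49189671 -0.26602082  0.01      ]
red [ 0.49371602 -0.16490034  0.01      ]
red [ 0.4943925  -0.21163651  0.01      ]
bar bbox centre@.044 [ 0.4908653  -0.26613308  0.044     ]
bar bbox centre@.044 [ 0.48981651 -0.26612455  0.044     ]
yel [ 0.49205368 -0.18948915  0.035     ] [ 0.49163525 -0.19005499  0.035     ]
```

View pics/w2.png

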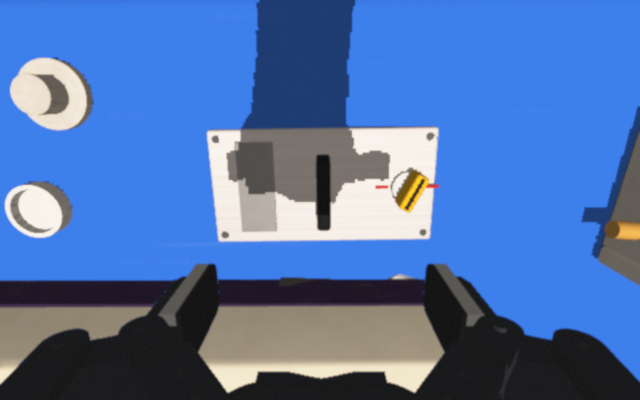

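The cover is at about (0.494, -0.266) with yaw about +0.01, its plate top near z≈0.01. I'm narrowing the jaws to about 50 mm, aligning, and descending onto the bar.

```bash
python3 -m jog '[[[0.01,0.01,-0.07],0.01],[[0.027,0.01,-0.15],0.03],[[0.027,0.01,-0.22],0.03],[[0.027,0.01,-0.3],0.03],[[0.027,0.01,-0.38],0.03],[[0.027,0.01,-0.46],0.03],[[0.027,0.01,-0.5],0.03],[[0.027,0.01,-0.5],0.03]]' 0.18 80
python3 -m jog '[[[0,0,-0.06],0],[[0,0,-0.12],0],[[0,0,-0.18],0],[[0,0,-0.24],0],[[0,0,-0.3],0],[[0,0,-0.34],0],[[0,0,-0.36],0],[[0,0,-0.36],0]]'
python3 - <<'E'
from h import *
s=snap('wrist','w3.png'); print(bot.sense()['ee_pos'],bot.sense()['tool_rot'])
E
```

```text
t: 5.63
ee_pos: [0.4921, -0.2659, 0.0836]
tool_rot: [3.14, -0.003, -3.13]
contact_force: [0.7, 0.2, 0.3]
opening: 0.0499
grasp_force: 0.0
t: 6.3
ee_pos: [0.4929, -0.2661, 0.0307]
tool_rot: [3.141, -0.001, -3.13]
contact_force: [-0.1, 0.5, -0.2]
opening: 0.0505
grasp_force: 0.0
[ 0.49329728 -0.26626299  0.03133724] [ 3.14114756e+00 -3.85026988e-04 -3.13001321e+00]
```

View pics/w3.png

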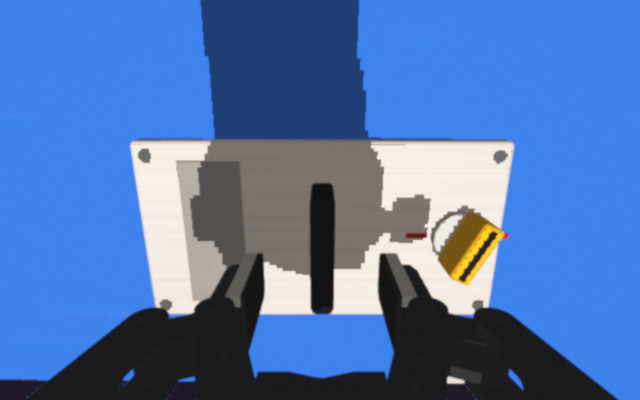

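Both fingers straddle the bar, which spans x 310–334 and rows 183–313 and is centred between the pads. Closing.

```bash
python3 -m jog '[[[0,0,-0.015],0],[[0,0,-0.015],0],[[0,0,-0.015],0],[[0,0,-0.015],0],[[0,0,-0.015],0],[[0,0,-0.015],0],[[0,0,-0.015],0],[[0,0,-0.015],0]]' -1 80
python3 -m jog '[[[0,0,0],0],[[0,0,0.03],0],[[0,0,0.08],0],[[0,0,0.14],0],[[0,0,0.2],0],[[0,0,0.26],0],[[0,0,0.3],0],[[0,0,0.3],0]]'
python3 - <<'E'
from h import *
a=snap('top','t2.png');b=snap('wrist','w4.png');np.save('t2.npy',a);np.save('w4.npy',b);c=snap('scene','s2.png')
print(bot.sense())
w=cv2.resize(cv2.imread('pics/w4.png'),(480,300));t=cv2.resize(cv2.imread('pics/t2.png')[185:245,220:300],None,fx=4,fy=4,interpolation=cv2.INTER_CUBIC)
W=np.zeros((300,800,3),np.uint8);W[:,:480]=w;W[:240,480:800]=t;cv2.imwrite('pics/c2.png',W)
E
```

```text
t: 7.02
ee_pos: [0.4934, -0.2664, 0.0294]
tool_rot: [-3.142, 0.0, -3.13]
contact_force: [0.2, -0.1, 0.1]
opening: 0.0002
grasp_force: 0.0
t: 7.68
ee_pos: [0.4945, -0.2669, 0.0763]
tool_rot: [-3.14, 0.003, -3.13]
contact_force: [0.4, 0.5, -0.1]
opening: -0.0
grasp_force: 0.0
{'t': 7.8333, 'joint_pos': array([ 0.93380874,  0.52865282, -0.67790422,  1.90473546,  0.43146601,
        0.85812218,  1.61577199]), 'qvel': array([-2.96046982e-03,  9.28826034e-03,  3.46647022e-03,  5.58029600e-03,
        1.54356713e-05,  4.30937786e-04,  9.42377827e-04]), 'joint_efforts': array([-8.38255801e-03, -4.38101614e+01, -7.51550049e+00, -1.82480729e+01,
        6.84571816e-03, -1.18770782e-02,  1.22603604e-03]), 'ee_pos': array([ 0.49304433, -0.26647144,  0.07430105]), 'tool_rot': array([ 3.14155747e+00, -4.09109154e-04, -3.13033566e+00]), 'contact_force': array([-0.21725134,  0.78563282,  0.2144804 ]), 'moment': array([ 0.05095948,  0.01982682, -0.00745287]), 'grasp_force': 0.0, 'opening': -0.0002536737953774482}
```

View pics/c2.png

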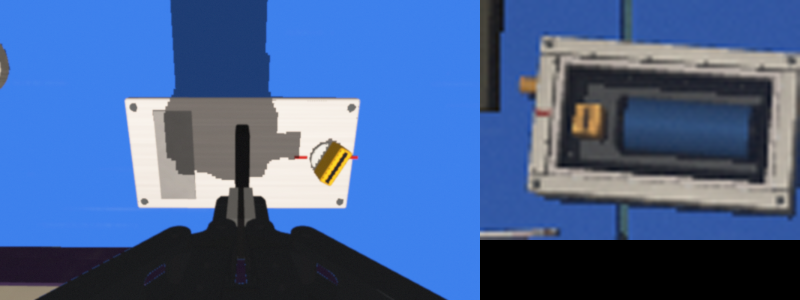

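The grasp missed: the jaws shut on nothing, and the fingertips (about (240,190) in the left panel) sit just past the bar's +x end. I'll check the projection.

```bash
python3 - <<'E'
from h import *
b=np.load('w4.npy',allow_pickle=True).item(); a=np.load('w2.npy',allow_pickle=True).item();t=np.load('t2.npy',allow_pickle=True).item()
print(b['origin'],b['attitude'])
for z in(.063,.074,.082): print('tcp',z,proj(b,(.493,-.2665,z)))
print('cover pts',[proj(b,(.494,-.266,z)).round(1) for z in(.01,.044)])
h=hsv(b); g=quad(b,(250,240)); print(g)
for p in g: print(onz(b,*p,.01))
h=hsv(b);dk=h[...,2]<55
col=np.where(dk[:,322])[0];print(col.min(),onz(b,322,col.min(),.044),onz(b,322,col.min(),.01))
# bar far/near ends in w2 (rows 155..229), both heights
for v in(155,229): print(v,[onz(a,323,v,z).round(4) for z in(.01,.024,.044)])
for s,v in((np.load('w1.npy',allow_pickle=True).item(),(143,205)),(a,(155,229))): pass
w1=np.load('w1.npy',allow_pickle=True).item()
print('tri near end',tri(ray(w1,319,142.5),ray(b,322,col.min()-.5)));print('far',tri(ray(w1,319,204.5),ray(a,323,228.5)))
# top camera: dark bar
h=hsv(t);print(t['origin'])
E
python3 - <<'E'
import cv2
t=cv2.imread('pics/top.png');cv2.imwrite('pics/x.png',t)
E
```

```text
[ 0.41869798 -0.26784316  0.24366308] [2.84487170e+00 1.15233931e-03 1.58259560e+00]
tcp 0.063 [322.01171077 235.77882554]
tcp 0.074 [322.05717729 243.80503701]
tcp 0.082 [322.09365124 250.24378716]
cover pts [array([322.5, 208.1]), array([322.7, 225.3])]Traceback (most recent call last):
  File "<stdin>", line 6, in <module>
  File "h.py", line 37, in quad
    vx,vy,x,y=cv2.fitLine(p.astype(np.float32),cv2.DIST_HUBER,0,.01,.01).ravel(); L.append(np.cross([x,y,1],[x+vx,y+vy,1]))
              ~~~~~~~~~~~^^^^^^^^^^^^^^^^^^^^^^^^^^^^^^^^^^^^^^^^^^^^^^^
cv2.error: OpenCV(4.12.0) /io/opencv/modules/imgproc/src/linefit.cpp:50: error: (-215:Assertion failed) count > 0 in function 'fitLine2D_wods'
```

```bash
python3 - <<'E'
from h import *
b=np.load('w4.npy',allow_pickle=True).item()
for x in(.482,.493,.504):print(x,[proj(b,(x,-.2665,z)).round(0)[1] for z in(.05,.063,.074,.085,.1)])
print('bar top/near x=.463', [proj(b,(.463,-.266,z)).round(0) for z in(.01,.024,.044,.06)],'far .525',[proj(b,(.525,-.266,z)).round(0) for z in(.01,.024,.044,.06)])
g=b['pixels'];
for c in(306,314,322,330):print(c,[(r,int(g[r,c].mean())) for r in range(150,400,6)])
E
```

```text
0.482 [np.float64(210.0), np.float64(217.0), np.float64(224.0), np.float64(232.0), np.float64(245.0)]
0.493 [np.float64(227.0), np.float64(236.0), np.float64(244.0), np.float64(253.0), np.float64(267.0)]
0.504 [np.float64(245.0), np.float64(254.0), np.float64(263.0), np.float64(273.0), np.float64(288.0)]
bar top/near x=.463 [array([323., 164.]), array([323., 168.]), array([323., 175.]), array([324., 182.])] far .525 [array([322., 249.]), array([322., 257.]), array([322., 271.]), array([322., 284.])]
306 [(150, 114), (156, 114), (162, 116), (168, 114), (174, 113), (180, 114), (186, 115), (192, 114), (198, 114), (204, 114), (210, 113), (216, 114), (222, 111), (228, 114), (234, 113), (240, 211), (246, 236), (252, 130), (258, 103), (264, 86), (270, 88), (276, 88), (282, 89), (288, 89), (294, 27), (300, 27), (306, 24), (312, 25), (318, 27), (324, 26), (330, 27), (336, 26), (342, 22), (348, 24), (354, 25), (360, 25), (366, 27), (372, 25), (378, 24), (384, 25), (390, 26), (396, 25)]
314 [(150, 115), (156, 114), (162, 117), (168, 75), (174, 47), (180, 35), (186, 36), (192, 34), (198, 35), (2
[... 601 characters left out ...]
(276, 21), (282, 23), (288, 22), (294, 30), (300, 29), (306, 30), (312, 27), (318, 29), (324, 26), (330, 28), (336, 27), (342, 30), (348, 33), (354, 34), (360, 30), (366, 32), (372, 29), (378, 49), (384, 27), (390, 26), (396, 25)]
330 [(150, 115), (156, 114), (162, 116), (168, 33), (174, 16), (180, 18), (186, 15), (192, 19), (198, 16), (204, 19), (210, 18), (216, 14), (222, 17), (228, 16), (234, 16), (240, 19), (246, 21), (252, 88), (258, 87), (264, 88), (270, 88), (276, 89), (282, 87), (288, 88), (294, 86), (300, 27), (306, 23), (312, 26), (318, 26), (324, 26), (330, 26), (336, 26), (342, 27), (348, 26), (354, 27), (360, 25), (366, 27), (372, 27), (378, 27), (384, 26), (390, 25), (396, 27)]
```

```bash
python3 -c "from workcell import bot;print(bot.finger_overhang)"
python3 -m jog '[[[0,0,0],0],[[0,0,0],0],[[0,0,-0.05],0],[[0,0,-0.12],0],[[0,0,-0.2],0],[[0,0,-0.26],0],[[0,0,-0.3],0],[[0,0,-0.3],0]]' 0.18
python3 -m jog '[[[0,0,-0.01],0],[[0,0,-0.01],0],[[0,0,-0.02],0],[[0,0,-0.02],0],[[0,0,-0.03],0],[[0,0,-0.03],0],[[0,0,-0.03],0],[[0,0,-0.03],0]]'
```

```text
0.011
t: 8.5
ee_pos: [0.492, -0.2658, 0.0273]
tool_rot: [3.14, -0.003, -3.13]
contact_force: [-0.8, 0.3, 0.5]
opening: 0.0502
grasp_force: 0.0
t: 9.17
ee_pos: [0.4934, -0.2664, 0.025]
tool_rot: [-3.142, 0.0, -3.13]
contact_force: [-0.4, -0.9, 0.3]
opening: 0.0503
grasp_force: 0.0
```

```bash
python3 -m jog '[[[0,0,-0.01],0],[[0,0,-0.01],0],[[0,0,-0.02],0],[[0,0,-0.02],0],[[0,0,-0.03],0],[[0,0,-0.03],0],[[0,0,-0.03],0],[[0,0,-0.03],0]]'
python3 -m jog '[[[0,0,0],0],[[0,0,0],0],[[0,0,0],0],[[0,0,0],0],[[0,0,0],0],[[0,0,0],0],[[0,0,0],0],[[0,0,0],0]]' -0.7 40
python3 - <<'E'
from h import *
s=snap('wrist','w5.png');np.save('w5.npy',s)
a=cv2.imread('pics/w3.png')[130:400,170:530];b=cv2.imread('pics/w5.png')[130:400,170:530]
cv2.imwrite('pics/c3.png',cv2.resize(np.hstack([a,b]),(800,300)))
print(bot.sense())
E
```

```text
t: 9.83
ee_pos: [0.4934, -0.2664, 0.0204]
tool_rot: [3.141, -0.0, -3.13]
contact_force: [0.6, 0.6, 0.6]
opening: 0.0505
grasp_force: 0.0
t: 10.5
ee_pos: [0.4934, -0.2664, 0.0204]
tool_rot: [3.142, 0.0, -3.13]
contact_force: [0.3, -1.5, -1.2]
opening: 0.0127
grasp_force: 0.0
{'t': 10.55, 'joint_pos': array([ 0.89135728,  0.6005787 , -0.62665958,  1.93820219,  0.50058775,
        0.76196786,  1.55822671]), 'qvel': array([ 0.0019814 , -0.00055265, -0.00045975, -0.00085936,  0.00051167,
       -0.0011337 , -0.00108697]), 'joint_efforts': array([ 1.26086983e-03, -4.56013870e+01, -7.56618619e+00, -1.58601022e+01,
        8.10099067e-03,  8.97453483e-04, -1.93708405e-05]), 'ee_pos': array([ 0.4933309 , -0.26638127,  0.02036709]), 'tool_rot': array([ 3.14146629e+00, -7.99206393e-05, -3.13016201e+00]), 'contact_force': array([ 0.56488419,  0.56989394, -0.49395294]), 'moment': array([0.03660801, 0.02270839, 0.02135971]), 'grasp_force': 0.0, 'opening': 0.012941326084717807}
```

View pics/c3.png

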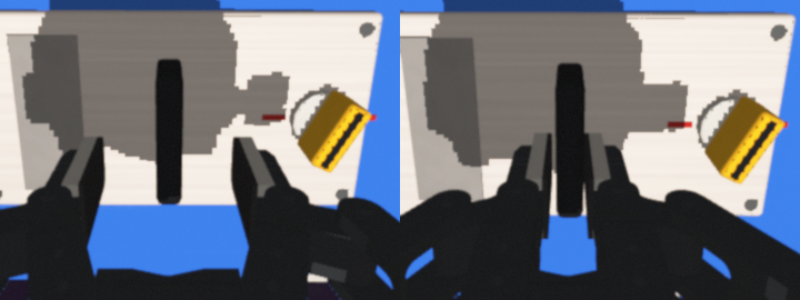

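The right panel shows the pads either side of the bar but high, level with its top rather than beside it. The gap scale and the tip rows suggest the tips are about 30 mm higher than nominal. I'll open slightly and probe down in small steps, watching the force.

```bash
python3 -m jog '[[[0,0,0],0],[[0,0,0],0],[[0,0,0],0],[[0,0,-0.01],0],[[0,0,-0.02],0],[[0,0,-0.03],0],[[0,0,-0.03],0],[[0,0,-0.03],0]]' -0.3
python3 - <<'E'
from h import *
b=np.load('w5.npy',allow_pickle=True).item();g=b['pixels']
for r in(245,250,255,260,270,280,300,315,320): print(r,[int(x) for x in g[r,290:356:2].mean(1)])
print(b['origin'],b['attitude'])
E
```

```text
t: 11.22
ee_pos: [0.4932, -0.2663, 0.0157]
tool_rot: [3.141, -0.0, -3.13]
contact_force: [0.2, 0.4, -0.0]
opening: 0.0302
grasp_force: 0.0
245 [114, 114, 114, 114, 113, 115, 115, 115, 113, 107, 49, 16, 17, 20, 17, 19, 18, 19, 18, 21, 21, 18, 19, 92, 114, 115, 115, 115, 114, 114, 116, 115, 115]
250 [107, 95, 95, 96, 95, 94, 74, 55, 84, 106, 50, 19, 19, 18, 18, 21, 19, 19, 19, 20, 18, 18, 19, 44, 56, 85, 95, 95, 95, 95, 97, 112, 114]
255 [97, 89, 89, 89, 91, 87, 51, 23, 66, 108, 60, 18, 15, 18, 20, 16, 21, 17, 22, 21, 20, 14, 20, 20, 25, 62, 88, 88, 90, 89, 88, 102, 114]
260 [90, 89, 91, 89, 90, 83, 36, 22, 58, 109, 63, 17, 15, 18, 18, 18, 20, 19, 20, 21, 19, 17, 15, 21, 22, 45, 87, 91, 89, 90, 89, 90, 89]
270 [90, 90, 90, 89, 89, 54, 23, 24, 59, 108, 61, 17, 17, 17, 17, 18, 16, 17, 17, 18, 17, 18, 16, 18, 21, 22, 66, 89, 91, 89, 90, 90, 85]
280 [89, 90, 90, 90, 74, 26, 25, 22, 50, 108, 61, 18, 17, 16, 18, 20, 17, 20, 17, 17, 21, 17, 19, 21, 24, 23, 33, 79, 90, 89, 91, 90, 89]
300 [26, 27, 51, 88, 49, 28, 26, 31, 168, 234, 164, 23, 18, 16, 17, 17, 21, 18, 17, 14, 16, 18, 74, 103, 24, 25, 28, 64, 88, 42, 25, 27, 25]
315 [26, 25, 25, 24, 26, 26, 26, 86, 222, 236, 168, 27, 19, 19, 17, 17, 18, 14, 22, 18, 18, 21, 119, 196, 59, 26, 27, 24, 24, 27, 27, 23, 26]
320 [27, 27, 26, 26, 25, 31, 29, 117, 234, 237, 193, 58, 18, 18, 17, 21, 17, 17, 20, 19, 29, 36, 160, 225, 84, 29, 27, 26, 25, 24, 25, 26, 28]
[ 0.41842341 -0.26771191  0.18871802] [2.84649842e+00 2.08025681e-05 1.58282658e+00]
```

```bash
python3 -m jog '[[[0,0,-0.01],0],[[0,0,-0.015],0],[[0,0,-0.02],0],[[0,0,-0.025],0],[[0,0,-0.03],0],[[0,0,-0.035],0],[[0,0,-0.035],0],[[0,0,-0.035],0]]'
python3 -m jog '[[[0,0,0],0],[[0,0,0],0],[[0,0,0],0],[[0,0,0],0],[[0,0,0],0],[[0,0,0],0],[[0,0,0],0],[[0,0,0],0]]' -1 30
```

```text
t: 11.88
ee_pos: [0.4933, -0.2664, 0.0106]
tool_rot: [3.141, -0.0, -3.13]
contact_force: [-0.0, 0.4, -0.7]
opening: 0.0299
grasp_force: 0.0
t: 12.55
ee_pos: [0.4935, -0.2664, 0.0108]
tool_rot: [-3.142, 0.0, -3.13]
contact_force: [-0.1, 0.2, 3.1]
opening: 0.0107
grasp_force: 32.0
```

The grip caught the bar (opening 10.7 mm at 32 N), so the tips really do sit about 25–30 mm behind the nominal position. I'll open and go about 20 mm deeper for a full grasp.

```bash
python3 -m jog '[[[0,0,0],0],[[0,0,0],0],[[0,0,-0.01],0],[[0,0,-0.025],0],[[0,0,-0.04],0],[[0,0,-0.055],0],[[0,0,-0.065],0],[[0,0,-0.065],0]]' -0.3
python3 -m jog '[[[0,0,-0.01],0],[[0,0,-0.02],0],[[0,0,-0.03],0],[[0,0,-0.04],0],[[0,0,-0.05],0],[[0,0,-0.06],0],[[0,0,-0.06],0],[[0,0,-0.06],0]]'
```

```text
t: 13.22
ee_pos: [0.493, -0.2662, 0.0004]
tool_rot: [3.141, -0.001, -3.13]
contact_force: [-0.1, 0.1, -0.7]
opening: 0.03
grasp_force: 0.0
t: 13.88
ee_pos: [0.4933, -0.2664, -0.0082]
tool_rot: [3.141, -0.0, -3.13]
contact_force: [-0.4, -1.0, -0.9]
opening: 0.0299
grasp_force: 0.0
```

```bash
python3 -m jog '[[[0,0,0],0],[[0,0,0],0],[[0,0,0],0],[[0,0,0],0],[[0,0,0],0],[[0,0,0],0],[[0,0,0],0],[[0,0,0],0]]' -1 90
python3 -c "
from workcell import bot
print(bot.sense()['moment'])"
```

```text
t: 14.55
ee_pos: [0.4934, -0.2664, -0.0078]
tool_rot: [-3.142, 0.0, -3.13]
contact_force: [-1.9, 1.0, 5.2]
opening: 0.0104
grasp_force: 88.6
[0.15775547 0.3433063  0.0408976 ]
```

```bash
python3 -m jog '[[[0,0,0.03],0],[[0,0,0.08],0],[[0,0,0.15],0],[[0,0,0.25],0],[[0,0,0.35],0],[[0,0,0.45],0],[[0,0,0.55],0],[[0,0,0.6],0]]'
python3 -m jog '[[[0,0,0.1],0],[[0,0,0.2],0],[[0,0,0.3],0],[[0,0,0.4],0],[[0,0,0.5],0],[[0,0,0.55],0],[[0,0,0.6],0],[[0,0,0.6],0]]'
python3 - <<'E'
from h import *
t=snap('top','t3.png');np.save('t3.npy',t);s=snap('scene','s3.png');np.save('s3.npy',s);w=snap('wrist','w6.png');np.save('w6.npy',w)
print(bot.sense()['moment'],bot.sense()['ee_pos'])
def uq(s,c,z):
    h=hsv(s);m=((h[...,1]<75)&(h[...,2]>110)).astype(np.uint8)
    n,l,st,_=cv2.connectedComponentsWithStats(m)
    ys,xs=np.mgrid[:400,:640];
    d=[(st[i,4],i) for i in range(1,n) if abs(st[i,0]+st[i,2]/2-c[0])<30 and abs(st[i,1]+st[i,3]/2-c[1])<30]
    a,i=max(d); pts=cv2.findContours((l==i).astype(np.uint8),0,cv2.CHAIN_APPROX_NONE)[0]; k=cv2.convexHull(max(pts,key=cv2.contourArea))
    q=cv2.approxPolyDP(k,.03*cv2.arcLength(k,True),True)[:,0]; print(a,q.tolist()); 
    P=[onz(s,*p,z)[:2] for p in q]; print(np.round(P,4).tolist())
uq(t,(267,216),.07);uq(s,(285,240),.07)
for n,s_ in(('t',t),('s',s),('w',w)):
    h=hsv(s_)
    print(n,'red',blobs(((h[...,0]<8)|(h[...,0]>172))&(h[...,1]>90)&(h[...,2]>70),4))
    print(n,'brass',blobs((abs(h[...,0].astype(int)-17)<8)&(h[...,1]>110)&(h[...,2]>90),8))
E
```

```text
t: 15.22
ee_pos: [0.4942, -0.2667, 0.0842]
tool_rot: [-3.14, 0.003, -3.13]
contact_force: [0.2, 0.8, -2.5]
opening: 0.0102
grasp_force: 88.1
t: 15.88
ee_pos: [0.4939, -0.2666, 0.173]
tool_rot: [-3.141, 0.002, -3.13]
contact_force: [0.1, 0.5, -3.4]
opening: 0.0104
grasp_force: 88.1
[-0.03784992  0.02921456  0.06796452] [ 0.49263113 -0.26627842  0.1710071 ]
1099 [[235, 194], [299, 198], [296, 236], [232, 232]]
[[0.59, 0.2595], [0.5744, 0.0141], [0.429, 0.0244], [0.4442, 0.267]]
2428 [[331, 231], [330, 245], [263, 278], [237, 252], [238, 232], [306, 204]]
[[0.4302, 0.0238], [0.3864, 0.0607], [0.3984, 0.2845], [0.5244, 0.2968], [0.5934, 0.2556], [0.574, 0.0166]]
t red [(np.int32(20), [164.0, 188.2], [161, 187, 7, 4]), (np.int32(18), [534.1, 196.8], [533, 193, 4, 8]), (np.int32(105), [53.3, 218.9], [47, 210, 14, 19]), (np.int32(112), [201.6, 244.3], [192, 242, 21, 6])]
t brass [(np.int32(9), [384.3, 174.2], [383, 173, 4, 3]), (np.int32(11), [231.6, 205.9], [230, 205, 4, 3]), (np.int32(16), [301.9, 210.9], [300, 209, 5, 4]), (np.int32(50), [246.6, 214.5], [243, 211, 8, 8]), (np.int32(24), [354.3, 214.5], [352, 210, 6, 10])]
s red [(np.int32(21), [487.4, 91.6], [485, 90, 6, 4]), (np.int32(57), [156.6, 222.8], [152, 219, 10, 8]), (np.int32(241), [229.7, 308.4], [216, 299, 28, 20])]
s brass [(np.int32(37), [372.8, 159.8], [371, 155, 5, 11]), (np.int32(68), [263.0, 247.9], [258, 243, 10, 11]), (np.int32(29), [102.5, 253.2], [99, 249, 8, 9]), (np.int32(26), [241.2, 250.4], [238, 248, 7, 6])]
w red [(np.int32(151), [436.3, 265.4], [424, 263, 26, 6])]
w brass [(np.int32(586), [612.2, 225.2], [594, 216, 37, 19]), (np.int32(3908), [503.1, 281.9], [464, 238, 88, 94])]
```

Measured from the top view, the unit's centre is at about (0.509, 0.141) with yaw about -0.063. The cover is held (weight -3.4 N). I'm carrying it over high, slightly toward the robot as it passes the tester.

```bash
python3 -m jog '[[[-0.01,0.02,0],0],[[-0.03,0.08,0],0],[[-0.05,0.18,0],0],[[-0.07,0.3,0],0],[[-0.09,0.45,0],0],[[-0.1,0.6,0],0],[[-0.1,0.75,0],0],[[-0.1,0.9,0],0]]'
python3 -m jog '[[[0,0.13,0],0],[[0,0.26,0],0],[[0,0.39,0],-0.02],[[0.02,0.52,0],-0.05],[[0.04,0.65,0],-0.08],[[0.06,0.78,0],-0.11],[[0.08,0.89,0],-0.14],[[0.1,1,0],-0.14]]'
python3 -m jog '[[[0.02,0.12,0],0],[[0.03,0.24,0],0],[[0.05,0.36,0],0],[[0.07,0.48,0],0],[[0.08,0.6,0],0],[[0.1,0.7,0],0],[[0.11,0.78,0],0],[[0.11,0.82,0],0]]'
python3 - <<'E'
from h import *
w=snap('wrist','w7.png');np.save('w7.npy',w);s=bot.sense();print(s['ee_pos'],s['tool_rot'],s['contact_force'],s['opening'])
E
```

```text
t: 16.7
ee_pos: [0.4773, -0.1281, 0.1719]
tool_rot: [-3.142, -0.0, -3.128]
contact_force: [-0.1, -0.6, -2.9]
opening: 0.0105
grasp_force: 87.9
t: 17.37
ee_pos: [0.4919, 0.0217, 0.172]
tool_rot: [-3.141, -0.0, 3.082]
contact_force: [-0.2, -0.2, -3.9]
opening: 0.0103
grasp_force: 87.9
t: 18.03
ee_pos: [0.5081, 0.1454, 0.1722]
tool_rot: [3.14, -0.0, 3.085]
contact_force: [0.3, 0.1, -3.8]
opening: 0.0101
grasp_force: 88.0
[0.50809311 0.14573773 0.17223062] [ 3.13971190e+00 -9.02557575e-05  3.08509648e+00] [ 0.9361964   0.81162446 -2.77758644] 0.010188161821742588
```

```bash
python3 -m jog '[[[0,-0.01,-0.05],0],[[0,-0.02,-0.12],0],[[0,-0.03,-0.22],0],[[0.01,-0.03,-0.32],0],[[0.01,-0.03,-0.43],0],[[0.01,-0.03,-0.54],0],[[0.01,-0.03,-0.62],0],[[0.01,-0.03,-0.66],0]]'
python3 -m jog '[[[0,0,0],0],[[0,0,0],0],[[0,0,0],0],[[0,0,0],0],[[0,0,0],0],[[0,0,0],0],[[0,0,0],0],[[0,0,0],0]]'
python3 - <<'E'
from h import *
w=snap('wrist','w8.png');np.save('w8.npy',w);s=bot.sense();print(s['ee_pos'],s['tool_rot'],s['contact_force'],s['opening'])
t=snap('top','t4.png');np.save('t4.npy',t)
E
```

```text
t: 18.75
ee_pos: [0.5098, 0.1353, 0.0704]
tool_rot: [-3.14, -0.004, 3.078]
contact_force: [-0.8, 0.2, -3.2]
opening: 0.0108
grasp_force: 88.0
t: 19.42
ee_pos: [0.5114, 0.1371, 0.0731]
tool_rot: [3.142, 0.0, 3.08]
contact_force: [-0.3, -0.6, -3.6]
opening: 0.0104
grasp_force: 88.0
[0.51141805 0.13708141 0.07302945] [3.14151684e+00 2.54025617e-04 3.07968492e+00] [ 0.31697807 -0.26715239 -4.19531542] 0.010400942989127382
```

View pics/w8.png

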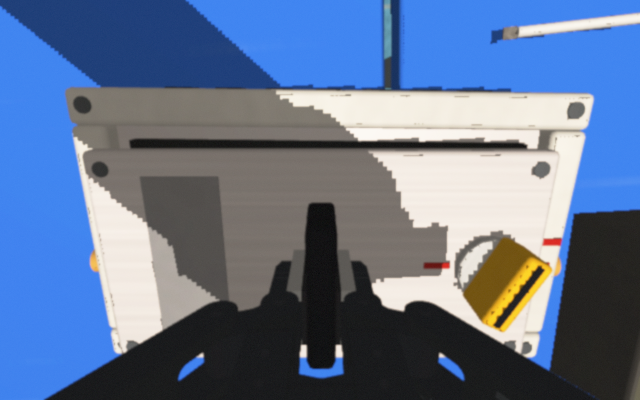

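The view shows the cover over the recess: cover screws near (99,169) and (541,170), rim screws near (82,104) and (576,111), and the rim's red mark at (552,241) beside the wing end. I'll measure the cover against the rim from these features.

```bash
cat > m.py <<'E'
from h import *
from scipy.ndimage import gaussian_filter1d as gf
def dot(s,u,v,r=14):
    g=np.asarray(s['pixels']).mean(2)[v-r:v+r,u-r:u+r]; k=cv2.medianBlur(g.astype(np.uint8),3)
    bl=[b for b in blobs(k<(np.percentile(k,60)+k.min())/2,15)]
    a=max(bl); return np.array(a[1])+[u-r,v-r]
E
python3 - <<'E'
from m import *
w=np.load('w8.npy',allow_pickle=True).item(); tcp=.073; zc=tcp+.018
C=[dot(w,99,169),dot(w,541,170)]; R=[dot(w,82,104),dot(w,576,111)]
print(C,R)
c=[onz(w,*p,zc)[:2] for p in C]; r=[onz(w,*p,.07)[:2] for p in R]
for n,(a,b) in(('cover',c),('rim',r)): d=b-a; print(n,a.round(4),b.round(4),'mid',((a+b)/2).round(4),'len',np.linalg.norm(d).round(4),'yaw',-d[0]/d[1])
h=hsv(w);blue=(h[...,1]>110)
# rim outer near edge rows
P=[]
for col in list(range(95,260,5))+list(range(440,580,5)):
    k=np.where(blue[60:140,col])[0]; P.append((col,60+k.max()+.5))
P=np.array([onz(w,*p,.07)[:2] for p in P]); f=np.polyfit(P[:,1],P[:,0],1); print('rim near edge yaw',-f[0],'x at mid',np.polyval(f,.1413))
g=np.asarray(w['pixels']).astype(float).mean(2); Q=[]
for col in range(140,520,5):
    d=gf(g[140:165,col],1,order=1); i=d.argmax(); Q.append((col,140+i))
Q=np.array(Q);print(np.median(Q[:,1])); Q=np.array([onz(w,*p,zc)[:2] for p in Q if abs(p[1]-np.median(Q[:,1]))<4])
f=np.polyfit(Q[:,1],Q[:,0],1);print('cover near edge yaw',-f[0],'x at mid',np.polyval(f,.1371))
# screw insets of cover on the table
a=np.load('w2.npy',allow_pickle=True).item()
for p in((215,139),(430,136),(421,232),(225,235)):
    q=dot(a,*p,8);print(q,onz(a,*q,.01)[:2].round(4))
E
```

```text
[array([ 99.5, 169. ]), array([540.9, 169.3])] [array([ 81.8, 104.3]), array([575.4, 110.1])]
cover [0.4611 0.0433] [0.4729 0.2349] mid [0.467  0.1391] len 0.1919 yaw -0.06207522461774917
rim [0.4335 0.0289] [0.4504 0.2608] mid [0.4419 0.1449] len 0.2325 yaw -0.07277705729867603
rim near edge yaw -0.07341852686150821 x at mid 0.43342937162095474
148.0
cover near edge yaw -0.07016898643375101 x at mid 0.4580242993613469
[215. 139.] [ 0.4499 -0.3625]
[429.7 135.7] [ 0.4477 -0.1704]
[422.5 232. ] [ 0.5399 -0.1695]
[224.7 234.5] [ 0.5417 -0.3614]
```

Cover centre is (0.5129, 0.1362) and the recess centre (0.5077, 0.1401), with about -0.009 rad still to turn. I'll correct that and re-measure.

```bash
python3 -m jog '[[[-0.01,0.01,0],-0.01],[[-0.02,0.02,0],-0.02],[[-0.033,0.026,0],-0.02],[[-0.033,0.026,-0.01],-0.02],[[-0.033,0.026,-0.01],-0.02],[[-0.033,0.026,-0.01],-0.02],[[-0.033,0.026,-0.01],-0.02],[[-0.033,0.026,-0.01],-0.02]]'
cat > rel.py <<'E'
from m import *
w=snap('wrist'); st=bot.sense(); tcp=st['ee_pos'][2]; zc=tcp+.018
def near(p,z,dc): q=proj(w,(*p,z)).round().astype(int); return dot(w,*q,12)
import sys
u=np.array([.5077,.1401]);yu=-.073
def M(y): return np.array([[np.cos(y),-np.sin(y)],[np.sin(y),np.cos(y)]])
cc=st['ee_pos'][:2]; yc=st['tool_rot'][2]%(2*np.pi)-np.pi
C=[near(cc+M(yc)@[-.046,k],zc,0) for k in(-.096,.096)]; R=[near(u+M(yu)@[-.066,k],.07,0) for k in(-.116,.116)]
c=[onz(w,*p,zc)[:2] for p in C]; r=[onz(w,*p,.07)[:2] for p in R]
def cen(a,b,i):
    d=b-a; y=-np.arctan2(d[0],d[1]); return (a+b)/2+M(y)@[i,0],y,np.linalg.norm(d)
A,B=cen(*c,.046),cen(*r,.066); print('cover',A,'unit',B,'shift needed',(B[0]-A[0]).round(4),'turn',B[1]-A[1]); print(tcp,st['contact_force'],st['tool_rot'])
E
python3 rel.py
```

```text
t: 20.18
ee_pos: [0.5065, 0.1409, 0.0714]
tool_rot: [3.141, 0.0, 3.069]
contact_force: [-0.4, -0.1, -4.0]
opening: 0.0103
grasp_force: 88.0
cover (array([0.50795219, 0.14024577]), np.float64(-0.07213998273533938), np.float64(0.19201612001325294)) unit (array([0.50784192, 0.14009336]), np.float64(-0.0723041556048794), np.float64(0.23246540763458928)) shift needed [-0.0001 -0.0002] turn -0.0001641728695400274
0.07138519149412081 [ 4.33140722e-02 -3.32166429e-03 -3.49002577e+00] [3.14144063e+00 4.40112422e-05 3.06914432e+00]
```

The cover is aligned to within 0.3 mm. Lowering onto the gasket.

```bash
python3 -m jog '[[[0,0,-0.01],0],[[0,0,-0.02],0],[[0,0,-0.03],0],[[0,0,-0.04],0],[[0,0,-0.05],0],[[0,0,-0.06],0],[[0,0,-0.07],0],[[0,0,-0.08],0]]'
python3 -m jog '[[[0,0,-0.005],0],[[0,0,-0.01],0],[[0,0,-0.015],0],[[0,0,-0.02],0],[[0,0,-0.02],0],[[0,0,-0.02],0],[[0,0,-0.02],0],[[0,0,-0.02],0]]'
```

```text
t: 20.9
ee_pos: [0.5064, 0.141, 0.0592]
tool_rot: [3.141, -0.0, 3.069]
contact_force: [-0.9, -0.2, -4.0]
opening: 0.0106
grasp_force: 88.0
t: 21.57
ee_pos: [0.5064, 0.141, 0.0564]
tool_rot: [3.141, 0.0, 3.069]
contact_force: [-0.1, 0.1, -4.1]
opening: 0.0103
grasp_force: 88.0
```

```bash
python3 -m jog '[[[0,0,-0.005],0],[[0,0,-0.01],0],[[0,0,-0.015],0],[[0,0,-0.015],0],[[0,0,-0.015],0],[[0,0,-0.015],0],[[0,0,-0.015],0],[[0,0,-0.015],0]]'
python3 rel.py
```

```text
t: 22.23
ee_pos: [0.5065, 0.141, 0.0543]
tool_rot: [3.142, 0.0, 3.069]
contact_force: [-2.6, -0.5, 4.0]
opening: 0.0107
grasp_force: 89.3
cover (array([0.5079575 , 0.14025619]), np.float64(-0.0721785901537822), np.float64(0.19195359500389314)) unit (array([0.50781542, 0.14004251]), np.float64(-0.07243422465174287), np.float64(0.23239089413430047)) shift needed [-0.0001 -0.0002] turn -0.0002556344979606773
0.05429440903445264 [-2.11089219 -0.96961441  5.46359246] [3.14148478e+00 2.84247470e-04 3.06930483e+00]
```

The cover is seated on the gasket, with about 9 N on it and still centred. I'll release, lift, and measure the wing.

```bash
python3 -m jog '[[[0,0,0],0],[[0,0,0.01],0],[[0,0,0.013],0],[[0,0,0.013],0],[[0,0,0.1],0],[[0,0,0.25],0],[[0,0,0.4],0],[[0,0,0.5],0]]' -0.1 30
python3 -m jog '[[[0.01,0.1,0],0],[[0.02,0.2,0],0],[[0.03,0.3,0],0],[[0.04,0.4,0],0],[[0.05,0.48,0],0],[[0.05,0.52,0],0],[[0.05,0.52,0],0],[[0.05,0.52,0],0]]'
python3 - <<'E'
from m import *
w=snap('wrist','w9.png');np.save('w9.npy',w);s=bot.sense();print(s['ee_pos'],s['tool_rot'],s['joint_pos'].round(2),w['origin'])
h=hsv(w)
yel=(abs(h[...,0].astype(int)-24)<8)&(h[...,1]>120)&(h[...,2]>90)
print('yel',blobs(yel)); b=max(blobs(yel)); x,y,ww,hh=b[2]
k=cv2.morphologyEx(yel.astype(np.uint8),cv2.MORPH_CLOSE,np.ones((15,15)))
sl=(k>0)&(h[...,2]<70); print('slot',blobs(sl,8))
n,l,st,c=cv2.connectedComponentsWithStats(sl.astype(np.uint8)); i=1+st[1:,4].argmax(); ys,xs=np.where(l==i)
r=cv2.minAreaRect(np.c_[xs,ys].astype(np.float32));B=cv2.boxPoints(r);
e=[(B[j]+B[(j+1)%4])/2 for j in range(4)]; e=sorted([(np.linalg.norm(e[0]-e[2]),e[0],e[2]),(np.linalg.norm(e[1]-e[3]),e[1],e[3])],key=lambda q:q[0])[1]
P=[onz(w,*q,.102)[:2] for q in e[1:]]; d=P[1]-P[0]; print(P,'mid',(P[0]+P[1])/2,'len',np.linalg.norm(d),'dir from x (ccw)',np.arctan(d[1]/d[0]))
red=blobs(((h[...,0]<8)|(h[...,0]>172))&(h[...,1]>90)&(h[...,2]>70),5); print('red',[(q[0],q[1],onz(w,*q[1],.074)[:2].round(4)) for q in red])
E
```

```text
t: 22.95
ee_pos: [0.5072, 0.1418, 0.1318]
tool_rot: [3.14, 0.002, 3.07]
contact_force: [0.8, 0.1, 0.2]
opening: 0.0384
grasp_force: 0.0
t: 23.62
ee_pos: [0.5138, 0.2187, 0.1292]
tool_rot: [-3.141, -0.0, 3.07]
contact_force: [0.1, 0.7, 0.3]
opening: 0.0385
grasp_force: 0.0
[0.51387565 0.21812007 0.12904489] [-3.14073970e+00 -3.08688143e-04  3.06859265e+00] [ 0.14  0.49 -0.81  1.86  0.42  0.98  0.64] [0.43908684 0.22370667 0.29753216]
yel [(np.int32(1938), [591.2, 111.2], [562, 82, 62, 57]), (np.int32(107), [635.3, 111.0], [631, 104, 9, 15]), (np.int32(1078), [320.9, 220.4], [301, 192, 41, 61]), (np.int32(333), [397.4, 234.2], [387, 226, 21, 17])]
slot [(np.int32(193), [321.0, 227.2], [309, 207, 25, 42])]
[array([0.50113761, 0.22592779]), array([0.52623175, 0.2106051 ])] mid [0.51368468 0.21826644] len 0.029402395241843567 dir from x (ccw) -0.5481832124643472
red [(np.int32(4288), [547.5, 25.1], array([0.4094, 0.3567])), (np.int32(73), [285.5, 212.5], array([0.5119, 0.1946])), (np.int32(177), [368.2, 212.3], array([0.5157, 0.25  ]))]
```

Slot centre is (0.5137, 0.2183), right under the tool, with wing angle about 0.476. I'll turn the jaws -27.3° to straddle the wing, then descend.

```bash
python3 -m jog '[[[0,0,0],-0.12],[[0,0,0],-0.25],[[0,0,0],-0.38],[[0,0,0],-0.51],[[0,0,0],-0.64],[[0,0,0],-0.77],[[0,0,0],-0.91],[[0,0,0],-0.91]]'
python3 -m jog '[[[0,0,-0.05],0],[[0,0,-0.1],0],[[0,0,-0.16],0],[[0,0,-0.22],0],[[0,0,-0.29],0],[[0,0,-0.36],0],[[0,0,-0.41],0],[[0,0,-0.43],0]]'
python3 -m jog '[[[0,0,-0.01],0],[[0,0,-0.02],0],[[0,0,-0.03],0],[[0,0,-0.04],0],[[0,0,-0.05],0],[[0,0,-0.05],0],[[0,0,-0.05],0],[[0,0,-0.05],0]]'
```

```text
t: 24.33
ee_pos: [0.514, 0.2177, 0.1291]
tool_rot: [-3.141, 0.001, 2.59]
contact_force: [-0.4, -0.6, 0.2]
opening: 0.0384
grasp_force: 0.0
t: 25.0
ee_pos: [0.513, 0.2185, 0.0628]
tool_rot: [-3.14, -0.002, 2.593]
contact_force: [-0.7, -0.2, 0.5]
opening: 0.0381
grasp_force: 0.0
t: 25.67
ee_pos: [0.514, 0.219, 0.0573]
tool_rot: [3.141, 0.0, 2.593]
contact_force: [0.1, 0.6, -1.1]
opening: 0.0383
grasp_force: 0.0
```

```bash
python3 -m jog '[[[0,0,0],0],[[0,0,0],0],[[0,0,0],0],[[0,0,0],0],[[0,0,0],0],[[0,0,0],0],[[0,0,0],0],[[0,0,0],0]]' -1 25
python3 -c "
from workcell import bot
s=bot.sense();print(s['moment'],s['tool_rot'])"
```

```text
t: 26.33
ee_pos: [0.5139, 0.219, 0.0572]
tool_rot: [3.141, 0.0, 2.593]
contact_force: [-0.1, 0.4, 2.0]
opening: 0.0114
grasp_force: 28.4
[-0.12536323  0.11309368  0.03083602] [3.14149142e+00 1.16994840e-04 2.59278441e+00]
```

```bash
python3 -m jog '[[[0,0,0],-0.08],[[0,0,0],-0.2],[[0,0,0],-0.33],[[0,0,0],-0.46],[[0,0,0],-0.6],[[0,0,0],-0.73],[[0,0,0],-0.87],[[0,0,0],-1]]'
python3 -m jog '[[[0,0,0],-0.13],[[0,0,0],-0.26],[[0,0,0],-0.4],[[0,0,0],-0.54],[[0,0,0],-0.68],[[0,0,0],-0.82],[[0,0,0],-0.93],[[0,0,0],-1]]'
python3 -m jog '[[[0,0,0],-0.05],[[0,0,0],-0.09],[[0,0,0],-0.09],[[0,0,0],-0.09],[[0,0,0],-0.09],[[0,0,0],-0.09],[[0,0,0],-0.09],[[0,0,0],-0.09]]'
```

```text
t: 27.0
ee_pos: [0.5142, 0.2192, 0.0573]
tool_rot: [3.141, -0.0, 2.066]
contact_force: [1.1, -0.3, 0.7]
opening: 0.0115
grasp_force: 28.4
t: 27.67
ee_pos: [0.5145, 0.2193, 0.0573]
tool_rot: [3.14, -0.001, 1.543]
contact_force: [0.2, -0.2, 1.5]
opening: 0.0114
grasp_force: 28.3
t: 28.33
ee_pos: [0.5143, 0.2192, 0.0573]
tool_rot: [3.141, -0.001, 1.499]
contact_force: [2.2, 0.2, 1.9]
opening: 0.0111
grasp_force: 28.3
```

```bash
python3 -m jog '[[[0,0,0],0],[[0,0,0],0],[[0,0,0],0],[[0,0,0.08],0],[[0,0,0.2],0],[[0,0,0.35],0],[[0,0,0.45],0],[[0,0,0.48],0]]' -0.1 30
cat > slot.py <<'E'
from m import *
w=snap('wrist','w10.png');np.save('w10.npy',w);s=bot.sense();print(s['ee_pos'],s['tool_rot'])
h=hsv(w); o=np.array([.514,.218])
yel=(abs(h[...,0].astype(int)-24)<8)&(h[...,1]>120)&(h[...,2]>90)
k=cv2.morphologyEx(yel.astype(np.uint8),cv2.MORPH_CLOSE,np.ones((15,15)))
sl=(k>0)&(h[...,2]<70)
n,l,st,c=cv2.connectedComponentsWithStats(sl.astype(np.uint8))
for i in range(1,n):
    if st[i,4]<40: continue
    ys,xs=np.where(l==i); p=np.c_[xs,ys].astype(np.float32); vx,vy,x,y=cv2.fitLine(p,cv2.DIST_HUBER,0,.01,.01).ravel()
    t=(p-[x,y])@[vx,vy]; P=[onz(w,x+q*vx,y+q*vy,.102)[:2] for q in(t.min(),t.max())]; d=P[1]-P[0]
    if np.linalg.norm((P[0]+P[1])/2-o)<.03: print('slot',np.round(P,4).tolist(),'len',np.linalg.norm(d),'from y ccw',-np.arctan(d[0]/d[1]))
red=blobs(((h[...,0]<8)|(h[...,0]>172))&(h[...,1]>90)&(h[...,2]>70),5)
for q in red:
    X=onz(w,*q[1],.074)[:2]
    if np.linalg.norm(X-o)<.06: print('red',q,X.round(4))
E
python3 slot.py
```

```text
t: 29.0
ee_pos: [0.5152, 0.2199, 0.1325]
tool_rot: [3.137, -0.002, 1.499]
contact_force: [0.7, 0.4, 0.2]
opening: 0.0387
grasp_force: 0.0
[0.51507559 0.21972447 0.1319345 ] [ 3.13755797e+00 -1.98465064e-03  1.49837277e+00]
slot [[0.5142, 0.2326], [0.5125, 0.2036]] len 0.02899182416936658 from y ccw -0.05875740157136278
red (np.int32(126), [320.5, 156.0], [318, 146, 6, 21]) [0.5172 0.2564]
red (np.int32(82), [318.5, 177.9], [316, 170, 6, 18]) [0.5148 0.242 ]
```

The slot lies at -0.059 from y, against a cover axis of -0.072 and a mark line of about -0.06, so it is locked within measurement noise. Now I'll shut the jaws, move over the bar and press.

```bash
python3 -m jog '[[[0,-0.05,0],0],[[-0.01,-0.12,0],0],[[-0.02,-0.2,0],0],[[-0.03,-0.28,0],0],[[-0.04,-0.37,0],0],[[-0.045,-0.45,0],0],[[-0.045,-0.5,0],0],[[-0.045,-0.52,0],0]]' -1 30
python3 -m jog '[[[0,0,-0.02],0],[[0,0,-0.05],0],[[0,0,-0.08],0],[[0,0,-0.11],0],[[0,0,-0.14],0],[[0,0,-0.16],0],[[0,0,-0.17],0],[[0,0,-0.17],0]]'
python3 -m jog '[[[0,0,-0.01],0],[[0,0,-0.02],0],[[0,0,-0.03],0],[[0,0,-0.04],0],[[0,0,-0.05],0],[[0,0,-0.05],0],[[0,0,-0.05],0],[[0,0,-0.05],0]]'
```

```text
t: 29.72
ee_pos: [0.507, 0.1386, 0.1288]
tool_rot: [-3.141, 0.001, 1.496]
contact_force: [-0.6, -0.1, -0.2]
opening: 0.0
grasp_force: 0.0
t: 30.38
ee_pos: [0.5068, 0.1411, 0.1031]
tool_rot: [-3.141, 0.0, 1.499]
contact_force: [0.1, -0.0, -0.1]
opening: 0.0
grasp_force: 0.0
t: 31.05
ee_pos: [0.5072, 0.141, 0.0962]
tool_rot: [3.141, -0.0, 1.498]
contact_force: [-0.0, 0.0, -0.1]
opening: 0.0001
grasp_force: 0.0
```

```bash
python3 -m jog '[[[0,0,-0.01],0],[[0,0,-0.02],0],[[0,0,-0.03],0],[[0,0,-0.04],0],[[0,0,-0.05],0],[[0,0,-0.05],0],[[0,0,-0.05],0],[[0,0,-0.05],0]]'
python3 -m jog '[[[0,0,-0.005],0],[[0,0,-0.01],0],[[0,0,-0.015],0],[[0,0,-0.02],0],[[0,0,-0.025],0],[[0,0,-0.025],0],[[0,0,-0.025],0],[[0,0,-0.025],0]]'
```

```text
t: 31.72
ee_pos: [0.5072, 0.141, 0.0886]
tool_rot: [3.142, -0.0, 1.498]
contact_force: [-0.1, 0.5, 0.9]
opening: -0.0001
grasp_force: 0.0
t: 32.38
ee_pos: [0.5071, 0.141, 0.0849]
tool_rot: [3.142, -0.0, 1.498]
contact_force: [-0.0, -0.4, -0.3]
opening: 0.0002
grasp_force: 0.0
```

```bash
python3 -m jog '[[[0,0,-0.005],0],[[0,0,-0.01],0],[[0,0,-0.015],0],[[0,0,-0.02],0],[[0,0,-0.02],0],[[0,0,-0.02],0],[[0,0,-0.02],0],[[0,0,-0.02],0]]'
```

```text
t: 33.05
ee_pos: [0.5072, 0.141, 0.082]
tool_rot: [3.141, -0.0, 1.498]
contact_force: [-0.9, 0.7, 3.3]
opening: 0.0002
grasp_force: 1.3
```

```bash
python3 -m jog '[[[0,0,-0.005],0],[[0,0,-0.01],0],[[0,0,-0.015],0],[[0,0,-0.015],0],[[0,0,-0.015],0],[[0,0,-0.015],0],[[0,0,-0.015],0],[[0,0,-0.015],0]]'
```

```text
t: 33.72
ee_pos: [0.5072, 0.141, 0.0799]
tool_rot: [3.141, 0.0, 1.498]
contact_force: [-0.7, -0.2, 6.1]
opening: -0.0001
grasp_force: 2.8
```

Contact has started, and the force rises with the gasket. I'll keep pressing until it bottoms out.

```bash
python3 -m jog '[[[0,0,-0.005],0],[[0,0,-0.01],0],[[0,0,-0.015],0],[[0,0,-0.015],0],[[0,0,-0.015],0],[[0,0,-0.015],0],[[0,0,-0.015],0],[[0,0,-0.015],0]]'
```

```text
t: 34.38
ee_pos: [0.5072, 0.141, 0.0783]
tool_rot: [3.141, 0.0, 1.498]
contact_force: [-4.2, -1.0, 10.8]
opening: -0.0
grasp_force: 5.5
```

```bash
python3 -m jog '[[[0,0,-0.003],0],[[0,0,-0.005],0],[[0,0,-0.007],0],[[0,0,-0.007],0],[[0,0,-0.007],0],[[0,0,-0.007],0],[[0,0,-0.007],0],[[0,0,-0.007],0]]'
```

```text
t: 35.05
ee_pos: [0.5072, 0.141, 0.0783]
tool_rot: [3.141, 0.001, 1.498]
contact_force: [-6.3, -2.6, 18.1]
opening: 0.0002
grasp_force: 9.2
```

It has bottomed out: z is unchanged while the force rises. A small extra push, then a check.

```bash
python3 -m jog '[[[0,0,-0.002],0],[[0,0,-0.004],0],[[0,0,-0.004],0],[[0,0,-0.004],0],[[0,0,-0.004],0],[[0,0,-0.004],0],[[0,0,-0.004],0],[[0,0,-0.004],0]]'
python3 - <<'E'
from h import *
w=snap('wrist','w11.png');t=snap('top','t5.png');s=snap('scene','s5.png')
print(bot.sense()['contact_force'])
a=cv2.resize(cv2.imread('pics/w11.png'),(480,300))
b=cv2.resize(cv2.imread('pics/t5.png')[185:245,225:305],None,fx=4,fy=4,interpolation=cv2.INTER_CUBIC)
c=cv2.resize(cv2.imread('pics/s5.png')[185:285,220:350],None,fx=3,fy=3,interpolation=cv2.INTER_CUBIC)
W=np.zeros((600,800,3),np.uint8);W[:300,:480]=a;W[:240,480:]=b;W[300:,:390]=c;cv2.imwrite('pics/c5.png',W)
E
```

```text
t: 35.72
ee_pos: [0.5073, 0.141, 0.0783]
tool_rot: [3.141, 0.001, 1.498]
contact_force: [-7.8, -2.4, 22.9]
opening: -0.0004
grasp_force: 11.3
[-7.44659379 -3.57205771 23.0696161 ]
```

View pics/c5.png

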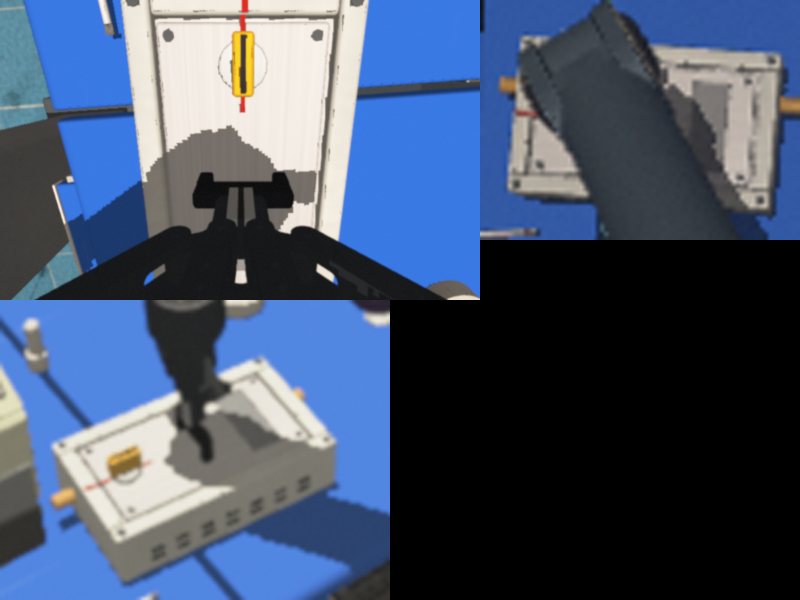

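The picture shows the cover flush in the recess, with the wing slot at (243,65) in line with both red marks at (245,20) and (243,105) and with the rim mark. The fingers are pressing on the bar at about 23 N. Handing in.

```bash
python3 -c "
from workcell import bot
print(bot.job_done())"
```

```text
the job is handed in; nothing more can be done
None
```

The cover is seated in the recess with the fastener at the red-mark end and turned in line with the marks, and I handed the job in at about 36 s while pressing it home at about 23 N; no verdict came back.

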